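# Set a knee damper by its clicks and cap it

### The arm

A 7-joint arm with a two-finger parallel gripper is mounted at the origin on the work surface. World frame = base frame: x ahead of the robot, y to its left, z up, the work surface at z = 0. Lengths are in m, angles in rad, forces in N, time in s.
With the tool pointing down it reaches from about 0.425 to 0.875 m from the base axis. Payload 4.7 kg.
Tool frame: the origin (TCP) lies on the centre line of the jaws, within the pads' length; the fingertips stand 19 mm ahead of it and the grasp point (between the pads) is the TCP (ctrl.nose_length is the distance from the TCP to the fingertips, in m); z points along the fingers, x is the direction in which the jaws open and shut, and the axes are right-handed (so a half turn about z gives the same grasp; the last joint's range is limited). The gripper opens to 87 mm and grips with 3 to 60 N. Pads are 19 mm wide; open, the fingers measure 117 mm over their backs; the gripper's body (75 mm by 190 mm) begins 51 mm behind the grasp point.
Start: joints at [0.014, 0.321, -0.07, 1.45, 0.023, 1.371, -0.057], TCP at [0.65, -0, 0.242] pointing down, gripper open.
Joint ranges: [-2.86, 2.86], [-0.3, 2.09], [-1.38, 1.24], [0.06, 2.45], [-1.56, 4.7], [0.09, 2.05], [-2.69, 2.69]. Speed limits (rad/s): [2.57, 2.57, 3.14, 3.14, 3.14, 3.14, 3.14].

### API

Orientations are given as a rotation vector (axis times angle).
In Python, from bench import ctrl gives the robot as it stands. The module is installed in compiled form; this text tells all that it offers.
- The arm moves only by the shell command python3 -m crank 'ROWS' [OPENING] [FORCE]. ROWS is a JSON object of lists of equal length, an entry for each row: "dp": the shift along the tool's x, y, z in cm, a list of three; "delta_rot": the turn, a rotation vector about the tool's x, y, z in rad, a list of three. In form: {"dp": [[x, y, z], ...], "delta_rot": [[rx, ry, rz], ...]}. A call has exactly 8 rows; each row shifts and turns the commanded pose from where the row before left it, along the tool's axes as they then stand; what a row does not reach is not made up. A row lasts 1/10 s, in which the tool goes at most 50 mm and 8.59 degrees, less where a joint would pass 70% of its speed; a pose out of reach is approached as far as the arm can. A call with a gripper value outside its range is refused whole. OPENING is the finger opening in cm, from 0 to 8.7, set as the call begins (- or left out, the last holds). The fingers move at their own pace and stop on an object; FORCE is the grip in N (left out, the last holds). Time passes only in rows, so rows that do not move let the fingers close, or fill a call up. It gives the time, the measured TCP pose, the force and the opening at its end, in the units of the state.
- ctrl.get_state(): the state, without advancing time (a new reading comes with each control period).
- ctrl.get_image(name): name is "scene" or "side" or "wrist"; returns the picture (400x640x3 uint8, blue, green, red); there is no depth.
- ctrl.camera_info(name): a dict with "camera_matrix" (3x3 intrinsics, pixels), "D" ([k1, k2, p1, p2, k3] as OpenCV has them; the pictures are not rectified), "xyz" and "orientation" of the camera in the world. Camera axes: x right, y down, z forward; pixel columns grow to the right and rows downward; lengths in m; the calibration is good to about 2 mm. A picture is of the moment at which its call begins: read the wrist's pose just before it. camera_info takes no time and is no camera call; for the wrist camera it gives the pose at the moment of the call.
- ctrl.close_job(): hands the job in, once; it reports no verdict.
The state is a dict: "time": time; "joint_positions": joint angles; "qd": joint speeds; "joint_torque": joint torques, N m; "position": TCP position; "tool_rot": TCP orientation; "ft_force": force on the tool from outside, world axes, zero at the start; "torque": the same for the moment, N m; "grip_width": opening from 0.0 (shut) to 1.0 (fully open).
Only numpy, scipy, OpenCV 4.12 (cv2) and the standard library are available. Lean on these libraries where they do the work, as an engineer would, in place of code of your own. Each camera call takes 0.05 s, during which the arm holds its last target.

### The job

The knee damper in the vice needs its damping set: turn its knurled adjuster knob clockwise until the needle stops on its seat, gently so as not to damage it, then back it out (anticlockwise) by exactly five clicks. Then put the black dust cap over the knob so that it sits flat on the damper's head, let go, and leave the other things on the bench where they are.

Things in the scene. Friction and masses are not known exactly. Their poses are not given: they have to be found in the camera images.
- vise: green bench vice, bolted down. Origin: on the bench under the middle of the jaw gap; its x axis runs from the handle side (-x) to the anvil (+x). Jaws 112 mm wide (y), top 146 mm high; overall x -180 to +145 mm, handle bar y -85 to +85 mm
- damper: dark cylinder (34 mm diameter) held upright in the vice, 36 mm to the +y side of the jaw gap's middle, with a bright round head (50 mm diameter, 16 mm thick) at the top. Does not move in the vice. Origin: centre of the head's flat top face, 205 mm above the bench; z up along the adjuster's axis
- knob_top (a point): centre of the adjuster knob's top face, on its axis (this point rises but does not turn). Round knurled aluminium knob, 25 mm diameter, 18 mm tall, no mark or pointer; fully in, its top is 21 mm and its underside 3 mm above the head's face. Clockwise from above screws it in. It starts 4 to 7 clicks out, of 14 in all
- stem: the knob's screwed stem with its click mechanism, under the knob; origin on the axis, at the head's face when fully in; does not turn. 24 clicks a turn (15 degrees each); each lifts it only 0.2 mm, less than the readings resolve. Turning torque swings to about 0.18 N m against, then 0.15 N m with the turn, in each click; let go, the knob rests in a click
- seat: needle seat hidden in the head, on the axis 6 mm below its face. Fully in is a resting click; just past it the stop meets the seat and yields like a stiff spring (about 4 N m/rad on top of the click). The next click out from there is click one. The stop bears 20 mm off the axis: over 30 N (0.6 N m) spoils the seat; 0.25 to 0.35 N m on the knob is enough to know it
- cap: black plastic dust cap, a cup lying open side down on the 3 mm thick grey bench mat: 39 mm outside diameter, 34 mm inside, 30 mm tall, top 4 mm thick, 25 g. Origin: centre of the open rim, z up to its closed top. It fits loosely over the knob
- pyramid: steel pyramid adapter on the mat, 48 mm disc with a square boss, 26 mm tall; origin under its centre; leave it alone
- tube_clamp: aluminium tube clamp on the mat, open ring 42 mm diameter, 32 mm tall, with a screw lug; leave it alone
- ferrule: plain aluminium ring on the mat, 52 mm diameter, 16 mm tall; leave it alone
- pylon: aluminium tube, 30 mm diameter, 200 mm long, lying on the bench; leave it alone
- driver: screwdriver lying on the bench, 190 mm; leave it alone
- mouse: black computer mouse; leave it alone
- bottle: white plastic bottle, 60 mm diameter, 170 mm tall, standing; leave it alone
There are look-alikes about, which are no part of the job. What is shaped like the cap but brown or yellow is not meant.

How it is judged:
On the way, in this order (a step that is already met when the one before it is completed fails the run):
1. the needle is wound in until its stop bears on the seat (contact force between seat and anything else above 2 N), for 0.05 s.
2. the knob rests five clicks out (z of knob_top in the frame of damper between 0.02192 and 0.02208 m), for 0.3 s.
At the end, for the whole second after the job is handed in: The knob rests five clicks out from its stop (knob top 1.00 mm above its fully-in height, within 0.08 mm, that is 0.4 of a click), and the cap stands upright over it, its rim flat on the damper's head (within 1.5 mm, tilt under 0.08 rad, axes within 6 mm), at rest and let go (all of step 2 and z of cap in the frame of damper between -0.002 and 0.0015 m and horizontal distance between cap and damper below 0.006 m and angle between cap's own z axis and vertical below 0.08 rad and angle between the z axis of cap and the z axis of damper, either way round below 0.08 rad and linear speed of cap below 0.01 m/s); the robot touches nothing.
It fails at once if the needle is forced onto its seat (more than 30 N) (contact force between seat and anything else above 30 N).
It fails at once if another thing on the bench is pushed more than 20 mm (distance of any of pyramid, tube_clamp, ferrule, pylon, driver, mouse, bottle from where it was at the start of the episode above 0.02 m).
It also fails if it takes over 72 s, if anything falls off the work surface, if the arm or the gripper's body presses on something with over 40 N, if the wrist force passes 120 N, or if a joint passes its speed limit or range.

## Working session

There is one attempt and no reset: what is moved stays moved. The work goes in short steps, Python scripts to look and compute and a shell command to move; the robot and the scene stay as the last step left them, time stands still between calls to the robot, and variables do not carry over. Pictures are saved under pics/ and viewed, and the job is handed in when it is done.

```bash
mkdir -p pics; ls
python3 - <<'E'
from bench import ctrl
import cv2,json
for n in("scene","side","wrist"):
    i=ctrl.camera_info(n); print(n,i)
    cv2.imwrite(f"pics/{n}0.png",ctrl.get_image(n))
print(ctrl.get_state(),ctrl.nose_length)
E
```

```text
pics
scene {'camera_matrix': array([[475.87022384,   0.        , 325.21943348],
       [  0.        , 475.87022384, 205.09668515],
       [  0.        ,   0.        ,   1.        ]]), 'D': array([-0.03727828,  0.        ,  0.        ,  0.        ,  0.        ]), 'xyz': array([1.28054324, 0.43552521, 1.03994857]), 'orientation': array([-1.31884066, -2.25134864,  0.90089873])}
side {'camera_matrix': array([[467.40292669,   0.        , 325.02375885],
       [  0.        , 467.40292669, 196.60530782],
       [  0.        ,   0.        ,   1.        ]]), 'D': array([-0.09406396,  0.        ,  0.        ,  0.        ,  0.        ]), 'xyz': array([-0.05387842, -0.67500137,  0.97305016]), 'orientation': array([-2.16820267,  0.8250073 , -0.35303684])}
wrist {'camera_matrix': array([[318.77440631,   0.        , 322.07982932],
       [  0.        , 318.77440631, 203.53728939],
       [  0.        ,   0.        ,   1.        ]]), 'D': array([-0.00355036,  0.        ,  0.        ,  0.        ,  0.        ]), 'xyz': array([0.65015523, 0.07030936, 0.38488171]), 'orientation': array([ 2.87961980e+00, -1.97116072e-03, -4.58612803e-03])}
{'time': 0.15, 'joint_positions': array([ 0.01410981,  0.32164079, -0.0700774 ,  1.45138184,  0.02265685,
        1.37075964, -0.0569098 ]), 'qd': array([-0.00081404, -0.00334091, -0.00145505, -0.00458521,  0.00067699,
        0.00127136, -0.00023303]), 'joint_torque': array([ 2.16972071e-04, -4.91794288e+01, -4.04079035e-01, -3.12878716e+01,
       -6.39387709e-02,  4.04033612e-02,  9.90178205e-05]), 'position': array([ 6.49629973e-01, -7.42256093e-05,  2.40726932e-01]), 'tool_rot': array([ 3.14145033e+00,  1.38786274e-05, -2.19506503e-03]), 'ft_force': array([-0.25835014, -0.14628285, -1.2190509 ]), 'torque': array([-0.03827689, -0.00434537, -0.02279778]), 'grip_width': 0.9980590198181811} 0.019
```

View pics/scene0.png

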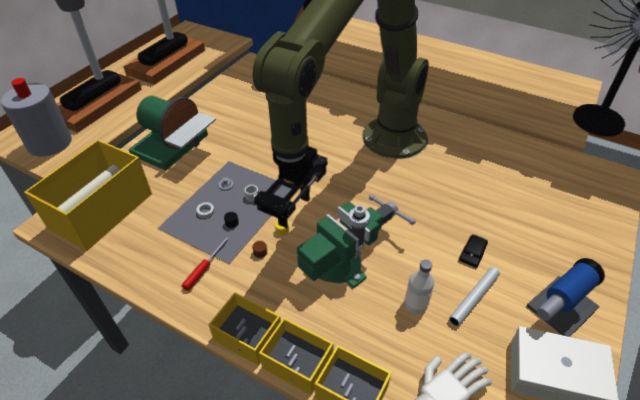

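View pics/side0.png

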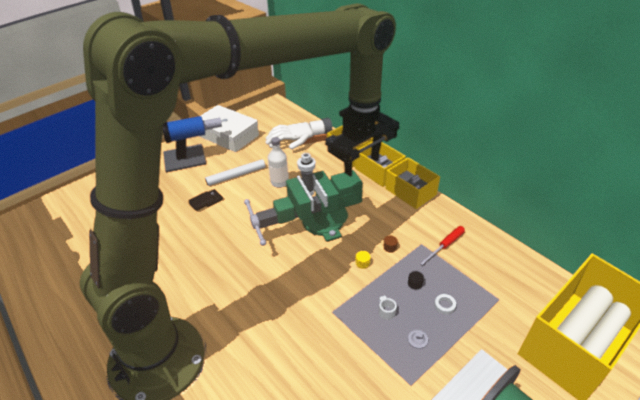

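View pics/wrist0.png

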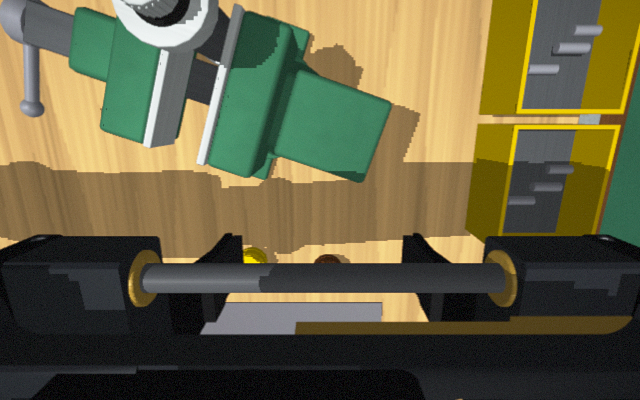

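```bash
cat > h.py <<'E'
import numpy as np,cv2
from scipy.spatial.transform import Rotation as R
def ray(i,px):
    p=cv2.undistortPoints(np.array([[px]],float),i["camera_matrix"],i["D"])[0,0]
    d=R.from_rotvec(i["orientation"]).apply([p[0],p[1],1.]); return np.array(i["xyz"]),d/np.linalg.norm(d)
def plane(i,px,z):
    o,d=ray(i,px); return o+d*(z-o[2])/d[2]
def tri(*v):
    A=np.zeros((3,3));b=np.zeros(3);rs=[ray(i,p) for i,p in v]
    for o,d in rs:
        P=np.eye(3)-np.outer(d,d);A+=P;b+=P@o
    x=np.linalg.solve(A,b); return x,[np.linalg.norm((np.eye(3)-np.outer(d,d))@(x-o)) for o,d in rs]
def proj(i,X):
    r=R.from_rotvec(i["orientation"]).inv()
    p,_=cv2.projectPoints(np.array([X],float),r.as_rotvec(),-r.apply(i["xyz"]),i["camera_matrix"],i["D"]);return p[0,0]
E
python3 - <<'E'
import cv2,numpy as np
a=cv2.imread("pics/scene0.png");b=cv2.imread("pics/side0.png")
def c(im,x,y,w,h,s): return cv2.resize(im[y:y+h,x:x+w],None,fx=s,fy=s,interpolation=cv2.INTER_CUBIC)
cv2.imwrite("pics/c1.png",np.vstack([np.hstack([c(a,325,190,60,40,6),c(b,275,140,60,40,6)]),np.hstack([c(a,200,200,90,60,4),c(b,350,235,90,60,4)])]))
E
```

```text
(no output)
```

View pics/c1.png

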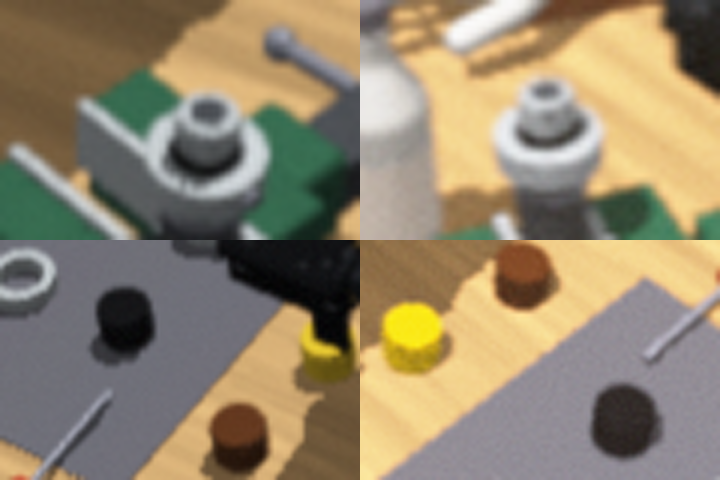

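Run:
```python
from bench import ctrl
from h import *
S=ctrl.camera_info("scene");D=ctrl.camera_info("side");W=ctrl.camera_info("wrist")
k,e=tri((S,(359.8,208)),(D,(306.2,155.3)));print("knob",k,e,proj(W,k))
c,e=tri((S,(231.2,216.2)),(D,(415.5,277)));print("cap",c,e)
for n,s,d in(("yellow",(281.5,225),(363.5,256)),("brown",(259.9,244),(391,240.5))):print(n,tri((S,s),(D,d)))
print(R.from_rotvec(W["orientation"]).as_matrix())
```

```text
knob [0.56951565 0.13153513 0.22496997] [np.float64(0.0021465818882542864), np.float64(0.0021465818882545444)] [138.34827829 -26.27343306]
cap [ 0.60715107 -0.24991622  0.02808718] [np.float64(0.001698757688618817), np.float64(0.0016987576886187804)]
yellow (array([ 0.56162316, -0.10718092,  0.02406935]), [np.float64(0.0015288924659669625), np.float64(0.0015288924659669005)])
brown (array([ 0.65315215, -0.11975169,  0.02918291]), [np.float64(0.003219888509919909), np.float64(0.0032198885099198418)])
[[ 0.99999482 -0.00100214 -0.00305913]
 [-0.00176019 -0.96588336 -0.25897149]
 [-0.00269524  0.25897553 -0.96588012]]
```

```bash
python3 -m crank '{"dp":[[-1.6,-1.9,-1.2],[-1.6,-1.9,-1.2],[-1.6,-1.9,-1.2],[-1.6,-1.9,-1.2],[-1.6,-1.9,-1.2],[0,0,0],[0,0,0],[0,0,0]],"delta_rot":[[0,0,0],[0,0,0],[0,0,0],[0,0,0],[0,0,0],[0,0,0],[0,0,0],[0,0,0]]}' 6 5
python3 - <<'E'
from bench import ctrl
from h import *
W=ctrl.camera_info("wrist");im=ctrl.get_image("wrist");cv2.imwrite("pics/w1.png",im)
import pickle;pickle.dump(W,open("w1.pkl","wb"));s=ctrl.get_state();print(s["position"],s["tool_rot"],W["xyz"],s["torque"],s["ft_force"],proj(W,[0.5695,0.1315,0.227]))
E
```

```text
time: 0.95
position: [0.5702, 0.0936, 0.3007]
tool_rot: [3.141, -0.003, -0.001]
ft_force: [-0.3, -0.7, -0.9]
grip_width: 0.688
[0.57025895 0.09347596 0.30061024] [ 3.14069845e+00 -3.20384561e-03 -1.92446094e-03] [0.57085534 0.16407967 0.4449727 ] [ 0.00218735 -0.02877206  0.00155414] [ 0.24725046  0.19293916 -0.11480111] [320.95042468 166.87905491]
```

View pics/w1.png

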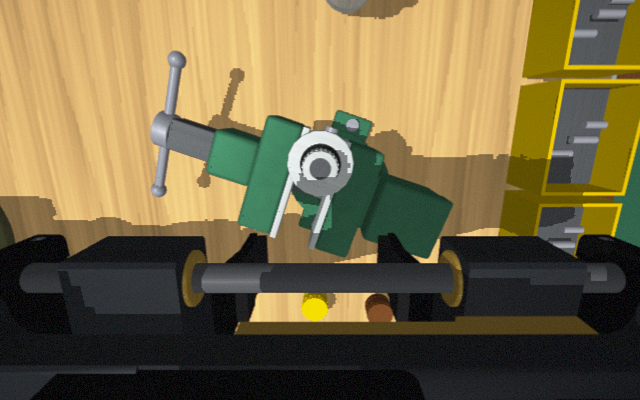

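```bash
python3 -m crank '{"dp":[[2.8,-1.35,0],[0,0,0],[0,0,0],[0,0,0],[0,0,0],[0,0,0],[0,0,0],[0,0,0]],"delta_rot":[[0,0,0],[0,0,-0.145],[0,0,-0.145],[0,0,-0.145],[0,0,-0.145],[0,0,-0.145],[0,0,-0.145],[0,0,0]]}'
python3 - <<'E'
from bench import ctrl
from h import *
W=ctrl.camera_info("wrist");im=ctrl.get_image("wrist");cv2.imwrite("pics/w2.png",im)
import pickle;pickle.dump(W,open("w2.pkl","wb"));s=ctrl.get_state();print(s["position"],s["tool_rot"],s["joint_positions"][6],proj(W,[0.5695,0.1315,0.227]))
W1=pickle.load(open("w1.pkl","rb"))
o=[]
for f,w in(("w1",W1),("w2",W)):
    p=proj(w,[0.5695,0.1315,0.227]).astype(int);i=cv2.imread(f"pics/{f}.png")[p[1]-40:p[1]+40,p[0]-40:p[0]+40];print(p);o.append(cv2.resize(i,None,fx=5,fy=5,interpolation=cv2.INTER_CUBIC))
cv2.imwrite("pics/c2.png",np.hstack(o))
E
```

```text
time: 1.8
position: [0.5983, 0.1072, 0.3006]
tool_rot: [-2.85, -1.322, 0.002]
ft_force: [-0.3, 1.0, -1.0]
grip_width: 0.691
[0.59826809 0.10734757 0.30069223] [-2.85199299e+00 -1.31709374e+00  1.97565898e-03] 0.6080071824632026 [322.49976372 167.46657978]
[320 166]
[322 167]
```

View pics/c2.png

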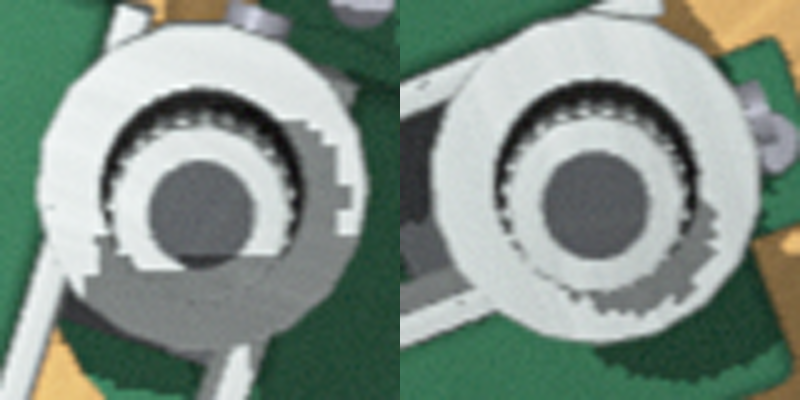

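Run:
```python
from h import *
import pickle
from bench import ctrl
A,B=[pickle.load(open(f,"rb")) for f in("w1.pkl","w2.pkl")]
print(tri((A,(320.0,168.4)),(B,(321,167.6))))
for w,p in((A,(320.0,168.4)),(B,(321,167.6))):print(plane(w,p,.227))
print(tri((A,(320.0,168.4)),(B,(321,167.6)),(ctrl.camera_info("scene"),(359.6,207.8)),(ctrl.camera_info("side"),(306,155.1))))
```

```text
(array([0.56881934, 0.13068846, 0.22806139]), [np.float64(7.951124523467886e-05), np.float64(7.951124523469947e-05)])
[0.56884177 0.13045122 0.227     ]
[0.56890348 0.13065501 0.227     ]
(array([0.56901317, 0.13077918, 0.22577916]), [np.float64(0.0005417442515479479), np.float64(0.00024634010734109587), np.float64(0.0019739893001626822), np.float64(0.0014706341259359665)])
```

```bash
python3 -m crank '{"dp":[[-0.13,-3.75,0],[0,0,1.8],[0,0,1.8],[0,0,1.8],[0,0,1.85],[0,0,0],[0,0,0],[0,0,0]],"delta_rot":[[0,0,0],[0,0,0],[0,0,0],[0,0,0],[0,0,0],[0,0,0],[0,0,0],[0,0,0]]}' 4.5 5
python3 - <<'E'
from bench import ctrl
s=ctrl.get_state()
for k in("position","tool_rot","ft_force","torque"):print(s[k])
E
```

```text
time: 2.65
position: [0.5692, 0.1317, 0.2302]
tool_rot: [2.85, 1.322, 0.003]
ft_force: [-0.1, -0.6, 1.3]
grip_width: 0.515
[0.56916287 0.13169179 0.23020215]
[2.84955561e+00 1.32183745e+00 2.50441559e-03]
[-0.12272141 -0.63886359  1.31837778]
[ 0.03120582 -0.03005709  0.0231962 ]
```

```bash
python3 -m crank '{"dp":[[-0.1,0.05,0.15],[0,0,0],[0,0,0],[0,0,0],[0,0,0],[0,0,0],[0,0,0],[0,0,0]],"delta_rot":[[0,0,0],[0,0,0],[0,0,0],[0,0,0],[0,0,0],[0,0,0],[0,0,0],[0,0,0]]}' 1.5 30
python3 - <<'E'
from bench import ctrl
for i in range(3):
    s=ctrl.get_state()
    for k in("position","tool_rot","ft_force","torque","grip_width"):print(s[k],end=" ")
    print()
    if i<2: ctrl.get_image("wrist")
E
```

```text
time: 3.45
position: [0.5686, 0.1309, 0.2279]
tool_rot: [2.849, 1.324, 0.002]
ft_force: [2.5, 0.6, 1.1]
grip_width: 0.282
[0.56860738 0.13087347 0.22789327] [2.84883297e+00 1.32412698e+00 1.91571060e-03] [2.53947941 0.60078404 1.0674834 ] [ 0.27135287 -0.3639203   0.02885335] 0.28166641469738446 
[0.56857745 0.13088859 0.22787979] [2.84878466e+00 1.32423814e+00 1.76022106e-03] [2.22954756 1.63424063 1.94887181] [ 0.37851854 -0.34135341 -0.02116793] 0.27552136950370065 
[0.56859477 0.13087789 0.22791   ] [2.84880585e+00 1.32419254e+00 1.87702500e-03] [2.15387768 1.79536732 1.03829821] [ 0.3922386  -0.38259944  0.00997424] 0.27818783142492026
```

```bash
cat > st.py <<'E'
from bench import ctrl
import numpy as np
from scipy.spatial.transform import Rotation as R
s=ctrl.get_state()
m=R.from_rotvec(s["tool_rot"]).as_matrix()
a=np.degrees(np.arctan2(m[1,0],m[0,0]))
ts=[s["torque"][2]]
for _ in range(2):
    ctrl.get_image("wrist"); ts.append(ctrl.get_state()["torque"][2])
s=ctrl.get_state()
print("yaw %.2f"%a,"Tz",np.round(ts,3),"mean %.3f"%np.mean(ts),"F",np.round(s["ft_force"],1),"pos",np.round(s["position"],4),"grip %.3f q7 %.3f tau7 %.3f"%(s["grip_width"],s["joint_positions"][6],s["joint_torque"][6]))
E
python3 st.py
python3 -m crank '{"dp":[[0,0,0],[0,0,0],[0,0,0],[0,0,0],[0,0,0],[0,0,0],[0,0,0],[0,0,0]],"delta_rot":[[0,0,0.1308],[0,0,0.1308],[0,0,0.1308],[0,0,0.1308],[0,0,0],[0,0,0],[0,0,0],[0,0,0]]}'; python3 st.py
```

```text
yaw 49.86 Tz [ 0.01 -0.04 -0.02] mean -0.017 F [3.1 1.7 1.7] pos [0.5686 0.1309 0.2279] grip 0.273 q7 0.561 tau7 0.014
time: 4.45
position: [0.5686, 0.1308, 0.2276]
tool_rot: [-3.094, -0.544, -0.001]
ft_force: [4.6, 1.7, -1.6]
grip_width: 0.278
yaw 19.95 Tz [-0.035 -0.072 -0.032] mean -0.046 F [ 5.2  2.7 -0.4] pos [0.5686 0.1309 0.2276] grip 0.280 q7 0.046 tau7 0.056
```

```bash
python3 -m crank '{"dp":[[0,0,0],[0,0,0],[0,0,0],[0,0,0],[0,0,0],[0,0,0],[0,0,0],[0,0,0]],"delta_rot":[[0,0,0.1308],[0,0,0.1308],[0,0,0.1308],[0,0,0.1308],[0,0,0],[0,0,0],[0,0,0],[0,0,0]]}'; python3 st.py
```

```text
time: 5.35
position: [0.5686, 0.1308, 0.2272]
tool_rot: [-3.129, 0.275, -0.001]
ft_force: [5.4, 4.0, -2.1]
grip_width: 0.277
yaw -10.05 Tz [-0.072 -0.043  0.029] mean -0.029 F [ 4.7  3.2 -2. ] pos [0.5685 0.1309 0.2272] grip 0.277 q7 -0.470 tau7 0.053
```

```bash
python3 -m crank '{"dp":[[0,0,0],[0,0,0],[0,0,0],[0,0,0],[0,0,0],[0,0,0],[0,0,0],[0,0,0]],"delta_rot":[[0,0,0.0327],[0,0,0.0327],[0,0,0],[0,0,0],[0,0,0],[0,0,0],[0,0,0],[0,0,0]]}'; python3 st.py
```

```text
time: 6.25
position: [0.5686, 0.1308, 0.2272]
tool_rot: [-3.119, 0.376, -0.001]
ft_force: [5.0, 2.8, -2.6]
grip_width: 0.274
yaw -13.76 Tz [0.134 0.098 0.14 ] mean 0.124 F [ 5.7  1.7 -2.3] pos [0.5686 0.1308 0.2272] grip 0.275 q7 -0.534 tau7 -0.145
```

```bash
python3 -m crank '{"dp":[[0,0,0],[0,0,0],[0,0,0],[0,0,0],[0,0,0],[0,0,0],[0,0,0],[0,0,0]],"delta_rot":[[0,0,0.0327],[0,0,0.0327],[0,0,0],[0,0,0],[0,0,0],[0,0,0],[0,0,0],[0,0,0]]}'; python3 st.py
```

```text
time: 7.15
position: [0.5686, 0.1308, 0.2272]
tool_rot: [-3.104, 0.479, -0.001]
ft_force: [5.2, 2.6, -1.9]
grip_width: 0.277
yaw -17.53 Tz [-0.002  0.03   0.035] mean 0.021 F [ 4.9  2.5 -1.9] pos [0.5686 0.1308 0.2272] grip 0.281 q7 -0.599 tau7 -0.038
```

```bash
python3 -m crank '{"dp":[[0,0,0],[0,0,0],[0,0,0],[0,0,0],[0,0,0],[0,0,0],[0,0,0],[0,0,0]],"delta_rot":[[0,0,0.0327],[0,0,0.0327],[0,0,0.0327],[0,0,0.0327],[0,0,0],[0,0,0],[0,0,0],[0,0,0]]}'; python3 st.py
```

```text
time: 8.05
position: [0.5685, 0.1308, 0.227]
tool_rot: [-3.066, 0.681, -0.001]
ft_force: [4.6, 1.5, -3.0]
grip_width: 0.278
yaw -25.03 Tz [ 0.008  0.02  -0.039] mean -0.004 F [ 6.5  3.  -3.8] pos [0.5686 0.1308 0.227 ] grip 0.278 q7 -0.728 tau7 0.038
```

```bash
python3 -m crank '{"dp":[[0,0,0],[0,0,0],[0,0,0],[0,0,0],[0,0,0],[0,0,0],[0,0,0],[0,0,0]],"delta_rot":[[0,0,0.0327],[0,0,0.0327],[0,0,0],[0,0,0],[0,0,0],[0,0,0],[0,0,0],[0,0,0]]}'; python3 st.py
```

```text
time: 8.95
position: [0.5686, 0.1309, 0.227]
tool_rot: [-3.043, 0.779, -0.001]
ft_force: [5.7, 3.4, -2.1]
grip_width: 0.279
yaw -28.73 Tz [0.275 0.233 0.231] mean 0.247 F [ 4.1  2.7 -3.3] pos [0.5686 0.1308 0.227 ] grip 0.277 q7 -0.792 tau7 -0.250
```

```bash
python3 -m crank '{"dp":[[0,0,0],[0,0,0],[0,0,0],[0,0,0],[0,0,0],[0,0,0],[0,0,0],[0,0,0]],"delta_rot":[[0,0,0.015],[0,0,0.015],[0,0,0],[0,0,0],[0,0,0],[0,0,0],[0,0,0],[0,0,0]]}'; python3 st.py
```

```text
time: 9.85
position: [0.5686, 0.1309, 0.227]
tool_rot: [-3.031, 0.824, -0.001]
ft_force: [5.5, 3.1, -3.3]
grip_width: 0.28
yaw -30.43 Tz [0.296 0.368 0.391] mean 0.352 F [ 5.9  2.1 -3.8] pos [0.5686 0.1309 0.227 ] grip 0.275 q7 -0.821 tau7 -0.352
```

```bash
python3 -m crank '{"dp":[[0,0,0],[0,0,0],[0,0,0],[0,0,0],[0,0,0],[0,0,0],[0,0,0],[0,0,0]],"delta_rot":[[0,0,-0.0314],[0,0,-0.0314],[0,0,-0.0314],[0,0,0],[0,0,0],[0,0,0],[0,0,0],[0,0,0]]}'; python3 st.py
```

```text
time: 10.75
position: [0.5686, 0.1308, 0.2271]
tool_rot: [-3.066, 0.683, -0.001]
ft_force: [5.6, 3.0, -3.2]
grip_width: 0.276
yaw -25.10 Tz [ 0.04   0.037 -0.002] mean 0.025 F [ 6.5  3.5 -3.1] pos [0.5685 0.1308 0.2271] grip 0.273 q7 -0.729 tau7 0.012
```

```bash
python3 -m crank '{"dp":[[0,0,0],[0,0,0],[0,0,0],[0,0,0],[0,0,0],[0,0,0],[0,0,0],[0,0,0]],"delta_rot":[[0,0,-0.0327],[0,0,-0.0327],[0,0,0],[0,0,0],[0,0,0],[0,0,0],[0,0,0],[0,0,0]]}'; python3 st.py
```

```text
time: 11.65
position: [0.5686, 0.1308, 0.2271]
tool_rot: [-3.087, 0.583, -0.001]
ft_force: [5.1, 2.2, -2.4]
grip_width: 0.28
yaw -21.38 Tz [-0.168 -0.141 -0.141] mean -0.150 F [ 4.9  3.3 -3. ] pos [0.5686 0.1308 0.2271] grip 0.278 q7 -0.665 tau7 0.144
```

```bash
python3 -m crank '{"dp":[[0,0,0],[0,0,0],[0,0,0],[0,0,0],[0,0,0],[0,0,0],[0,0,0],[0,0,0]],"delta_rot":[[0,0,-0.1245],[0,0,-0.1245],[0,0,-0.1245],[0,0,-0.1245],[0,0,-0.1245],[0,0,0],[0,0,0],[0,0,0]]}'; python3 st.py
```

```text
time: 12.55
position: [0.5686, 0.1309, 0.2275]
tool_rot: [-3.117, -0.392, -0.001]
ft_force: [4.0, 1.9, -0.8]
grip_width: 0.278
yaw 14.34 Tz [0.095 0.065 0.126] mean 0.095 F [ 4.3  2.5 -0.4] pos [0.5686 0.1309 0.2275] grip 0.278 q7 -0.050 tau7 -0.075
```

```bash
python3 -m crank '{"dp":[[0,0,0],[0,0,0],[0,0,0],[0,0,0],[0,0,0],[0,0,0],[0,0,0],[0,0,0]],"delta_rot":[[0,0,-0.1245],[0,0,-0.1245],[0,0,-0.1245],[0,0,-0.1245],[0,0,-0.1245],[0,0,0],[0,0,0],[0,0,0]]}'; python3 st.py
```

```text
time: 13.45
position: [0.5686, 0.1308, 0.2279]
tool_rot: [2.85, 1.323, 0.002]
ft_force: [4.8, 3.1, 1.8]
grip_width: 0.278
yaw 49.79 Tz [-0.021 -0.014 -0.038] mean -0.024 F [3.9 1.9 0.1] pos [0.5686 0.1308 0.2279] grip 0.281 q7 0.560 tau7 0.010
```

```bash
python3 -m crank '{"dp":[[0,0,0],[0,0,0],[0,0,0],[0,0,0],[0,0,-1.5],[0,0,-4],[0,0,-3],[0,0,0]],"delta_rot":[[0,0,0],[0,0,0],[0,0,0],[0,0,0],[0,0,0],[0,0,0],[0,0,0],[0,0,0]]}' 5.5 30; python3 st.py
```

```text
time: 14.35
position: [0.5703, 0.1312, 0.3191]
tool_rot: [2.846, 1.324, 0.015]
ft_force: [0.8, -1.1, 0.4]
grip_width: 0.623
yaw 49.90 Tz [-0.083  0.01  -0.009] mean -0.027 F [-0.3 -1.  -1. ] pos [0.5686 0.1306 0.3142] grip 0.630 q7 0.569 tau7 -0.000
```

Run:
```python
from bench import ctrl
from h import *
S=ctrl.camera_info("scene");D=ctrl.camera_info("side")
for n,s,d,z in(("ferrule",(205,210),(446,303),.019),("clamp",(251,191),(388,307),.035),("pyr",(226,184),(418,339),.02),("drivertip",(226,240),(424,263),.01)):print(n,plane(S,s,z),plane(D,d,z))
```

```text
ferrule [ 0.61816855 -0.33699217  0.019     ] [ 0.60811346 -0.35163937  0.019     ]
clamp [ 0.49886783 -0.25411347  0.035     ] [ 0.48469663 -0.26997091  0.035     ]
pyr [ 0.49990294 -0.35004678  0.02      ] [ 0.4794596 -0.3713275  0.02     ]
drivertip [ 0.67401691 -0.21871322  0.01      ] [ 0.67441631 -0.22711024  0.01      ]
```

```bash
python3 -m crank '{"dp":[[-1.7,2.0,0],[-2.7,3.2,0],[-2.8,3.4,0],[-2.8,3.4,0],[-2.8,3.4,2],[-2.8,3.4,2],[-2.8,3.4,2],[-2.8,3.4,2]],"delta_rot":[[0,0,0],[0,0,0],[0,0,0],[0,0,0],[0,0,0],[0,0,0],[0,0,0],[0,0,0]]}' 
python3 -m crank '{"dp":[[-2.8,3.2,2],[-2.7,3.1,2],[0,0,2],[0,0,2],[0,0,0],[0,0,0],[0,0,0],[0,0,0]],"delta_rot":[[0,0,0],[0,0,0],[0,0,0],[0,0,0],[0,0,0],[0,0,0],[0,0,0],[0,0,0]]}'
python3 - <<'E'
from bench import ctrl
from h import *
W=ctrl.camera_info("wrist");im=ctrl.get_image("wrist");cv2.imwrite("pics/w3.png",im)
import pickle;pickle.dump(W,open("w3.pkl","wb"));s=ctrl.get_state();print(s["position"],s["tool_rot"],proj(W,[0.607,-0.25,0.033]))
E
```

```text
time: 15.25
position: [0.6268, -0.198, 0.2306]
tool_rot: [-2.847, -1.325, 0.003]
ft_force: [-0.1, -0.5, 0.9]
grip_width: 0.634
time: 16.05
position: [0.6412, -0.279, 0.1543]
tool_rot: [2.846, 1.326, 0.003]
ft_force: [-0.0, 0.7, 0.5]
grip_width: 0.635
[ 0.6410678  -0.27906668  0.15409242] [2.84646439e+00 1.32552075e+00 2.40351492e-03] [322.56473858 149.84160706]
```

View pics/w3.png

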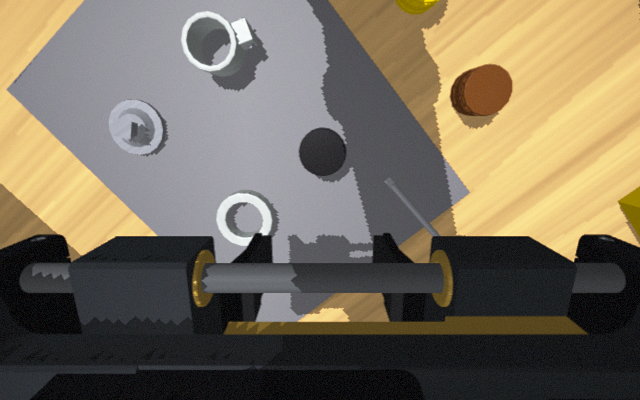

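```bash
python3 -m crank '{"dp":[[2.0,0,1.5],[2.0,0,1.5],[0,0,0],[0,0,0],[0,0,0],[0,0,0],[0,0,0],[0,0,0]],"delta_rot":[[0,0,0],[0,0,0],[0,0,0],[0,0,0],[0,0,0],[0,0,0],[0,0,0],[0,0,0]]}'
python3 - <<'E'
from bench import ctrl
from h import *
import pickle
W=ctrl.camera_info("wrist");im=ctrl.get_image("wrist");cv2.imwrite("pics/w4.png",im)
V=pickle.load(open("w3.pkl","rb"));s=ctrl.get_state();print(s["position"],s["tool_rot"])
ps=[];o=[]
for f,w in(("w3",V),("w4",W)):
    im=cv2.imread(f"pics/{f}.png");p=proj(w,[.607,-.25,.033]).astype(int)
    m=(im.max(2)<62).astype(np.uint8); m[230:]=0
    n,l,st,c=cv2.connectedComponentsWithStats(m)
    j=min(range(1,n),key=lambda j:np.hypot(*(c[j]-p))+(1e3 if st[j][4]<200 else 0))
    print(p,c[j],st[j]); ps.append((w,c[j]))
    q=im[p[1]-40:p[1]+40,p[0]-40:p[0]+40].copy();q2=cv2.resize(q,None,fx=5,fy=5,interpolation=cv2.INTER_CUBIC)
    cs,_=cv2.findContours(cv2.resize((l==j).astype(np.uint8)[p[1]-40:p[1]+40,p[0]-40:p[0]+40],None,fx=5,fy=5,interpolation=0),0,1);cv2.drawContours(q2,cs,-1,(0,0,255),1);o.append(q2)
cv2.imwrite("pics/c3.png",np.hstack(o))
print(tri(*ps),[plane(w,p,.033) for w,p in ps])
E
```

```text
time: 16.9
position: [0.6661, -0.2492, 0.1231]
tool_rot: [2.848, 1.324, 0.001]
ft_force: [0.0, -0.2, 0.5]
grip_width: 0.63
[ 0.66606524 -0.2490427   0.12299135] [2.84821609e+00 1.32436313e+00 5.01259347e-04]
[322 149] [322.53117647 151.87411765] [ 300  128   46   48 1700]
[269 154] [271.13349057 157.44481132] [ 244  130   55   54 2120]
(array([ 0.60902632, -0.25169133,  0.02622374]), [np.float64(0.00027506893676012287), np.float64(0.0002750689367600015)]) [array([ 0.60825444, -0.25109383,  0.033     ]), array([ 0.60933199, -0.25050782,  0.033     ])]
```

View pics/c3.png

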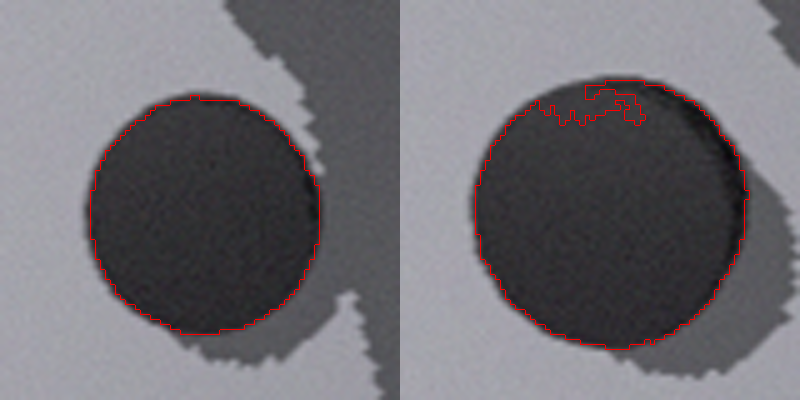

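Run:
```python
from bench import ctrl
from h import *
import pickle
W=ctrl.camera_info("wrist");V=pickle.load(open("w3.pkl","rb"))
ps=[(V,(321.6,151.2)),(W,(269.2,156))]
print(tri(*ps),[plane(w,p,.033) for w,p in ps])
s=ctrl.get_state();c=np.mean([plane(w,p,.033) for w,p in ps],0);c[2]=.031
M=R.from_rotvec(s["tool_rot"]).as_matrix();print(c,M.T@(c-s["position"])*100)
```

```text
(array([ 0.6076141 , -0.25156988,  0.0287615 ]), [np.float64(5.870143703983369e-05), np.float64(5.870143703987383e-05)]) [array([ 0.60733607, -0.25132535,  0.033     ]), array([ 0.60764823, -0.25068748,  0.033     ])]
[ 0.60749215 -0.25100642  0.031     ] [-3.92554834 -4.3578383   9.19619635]
```

```bash
python3 -m crank '{"dp":[[-2,-2.2,0],[-1.9,-2.15,0],[0,0,2.5],[0,0,2.5],[0,0,2.5],[0,0,1.7],[0,0,0],[0,0,0]],"delta_rot":[[0,0,0],[0,0,0],[0,0,0],[0,0,0],[0,0,0],[0,0,0],[0,0,0],[0,0,0]]}'
python3 - <<'E'
from bench import ctrl
from h import *
W=ctrl.camera_info("wrist");im=ctrl.get_image("wrist");cv2.imwrite("pics/w5.png",im)
s=ctrl.get_state();print(s["position"],s["tool_rot"],s["ft_force"],proj(W,[.6075,-.251,.033]))
E
```

```text
time: 17.75
position: [0.6081, -0.2505, 0.031]
tool_rot: [2.848, 1.325, 0.0]
ft_force: [0.3, 0.5, 0.3]
grip_width: 0.632
[ 0.60873321 -0.25073464  0.0318301 ] [2.84693080e+00 1.32494713e+00 2.21271106e-03] [-0.21685247  0.39268417  0.01173114] [321.19744778 266.96856971]
```

View pics/w5.png

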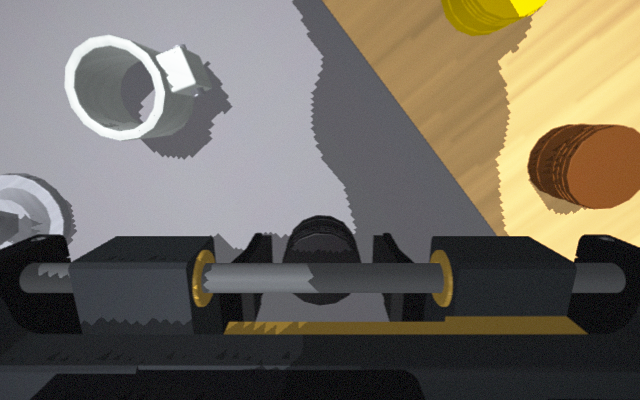

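```bash
python3 -m crank '{"dp":[[0,0,0],[0,0,0],[0,0,0],[0,0,0],[0,0,0],[0,0,0],[0,0,0],[0,0,0]],"delta_rot":[[0,0,0],[0,0,0],[0,0,0],[0,0,0],[0,0,0],[0,0,0],[0,0,0],[0,0,0]]}' 3 10; python3 st.py
python3 -m crank '{"dp":[[0,0,-1],[0,0,-3],[0,0,-4],[0,0,-4],[0,0,-4],[0,0,-4],[0,0,-4],[0,0,-4]],"delta_rot":[[0,0,0],[0,0,0],[0,0,0],[0,0,0],[0,0,0],[0,0,0],[0,0,0],[0,0,0]]}'; python3 st.py
```

```text
time: 18.6
position: [0.6083, -0.2505, 0.0314]
tool_rot: [2.847, 1.325, 0.001]
ft_force: [-1.1, -0.2, 5.4]
grip_width: 0.447
yaw 49.92 Tz [0.001 0.066 0.045] mean 0.037 F [-0.4 -0.1  5.6] pos [ 0.6083 -0.2505  0.0314] grip 0.445 q7 1.219 tau7 -0.021
time: 19.5
position: [0.6072, -0.2501, 0.3123]
tool_rot: [-2.848, -1.325, 0.0]
ft_force: [1.5, 0.0, -0.4]
grip_width: 0.443
yaw 49.91 Tz [-0.012 -0.008 -0.049] mean -0.023 F [ 0.4 -0.2  0.5] pos [ 0.6098 -0.2512  0.3181] grip 0.444 q7 1.222 tau7 0.002
```

```bash
python3 -m crank '{"dp":[[2.8,-2.95,0],[2.8,-2.95,0],[2.8,-2.95,0],[2.8,-2.95,0],[2.8,-2.95,0],[2.8,-2.95,0],[2.8,-2.95,0],[2.8,-2.95,0]],"delta_rot":[[0,0,0],[0,0,0],[0,0,0],[0,0,0],[0,0,0],[0,0,0],[0,0,0],[0,0,0]]}'
python3 -m crank '{"dp":[[2.1,-2.2,0],[2.05,-1.94,0],[0,0,0],[0,0,0],[0,0,0],[0,0,0],[0,0,0],[0,0,0]],"delta_rot":[[0,0,0],[0,0,0],[0,0,0],[0,0,0],[0,0,0],[0,0,0],[0,0,0],[0,0,0]]}'
python3 - <<'E'
from bench import ctrl
from h import *
s=ctrl.get_state();print(s["position"],s["tool_rot"],s["grip_width"])
o=[]
M=R.from_rotvec(s["tool_rot"]).as_matrix();print("to go cm",M.T@(np.array([.5688,.1306,.2345])-s["position"])*100)
for n in("scene","side","wrist"):
    i=ctrl.camera_info(n);im=ctrl.get_image(n);cv2.imwrite(f"pics/{n}6.png",im)
    c=s["position"]+[0,0,-.014];p=proj(i,c).astype(int);print(n,p)
    if n!="wrist":
        q=cv2.resize(im[p[1]-30:p[1]+50,p[0]-40:p[0]+40],None,fx=5,fy=5,interpolation=cv2.INTER_CUBIC);o.append(q)
cv2.imwrite("pics/c6.png",np.hstack(o))
E
```

```text
time: 20.4
position: [0.5705, 0.0745, 0.3099]
tool_rot: [-2.848, -1.325, 0.002]
ft_force: [0.2, -0.2, -0.1]
grip_width: 0.445
time: 21.2
position: [0.5666, 0.1307, 0.3106]
tool_rot: [2.849, 1.324, 0.0]
ft_force: [0.2, -0.3, -0.4]
grip_width: 0.444
[0.56660996 0.13067245 0.3105522 ] [2.84888002e+00 1.32382063e+00 1.53897565e-06] 0.44434882711049684
to go cm [0.13617965 0.17097626 7.60523521]
scene [360 185]
side [303 133]
wrist [322 254]
```

View pics/c6.png

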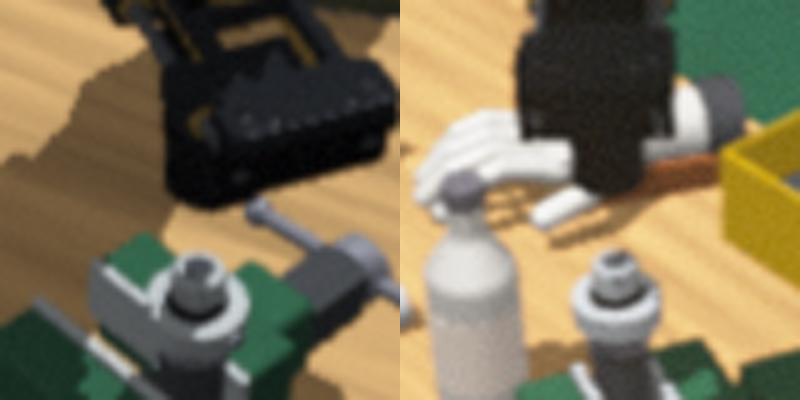

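View pics/wrist6.png

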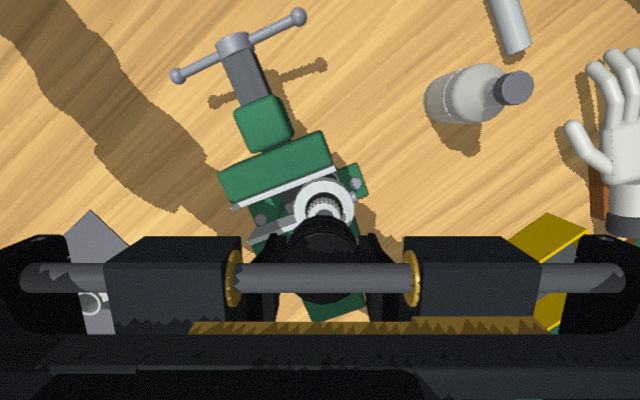

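```bash
python3 -m crank '{"dp":[[0.14,0.17,0],[0,0,0],[0,0,2],[0,0,1.5],[0,0,1.5],[0,0,1.0],[0,0,1.0],[0,0,0]],"delta_rot":[[0,0,0],[0,0,0],[0,0,0],[0,0,0],[0,0,0],[0,0,0],[0,0,0],[0,0,0]]}'
python3 st.py
```

```text
time: 22.15
position: [0.5679, 0.1312, 0.2388]
tool_rot: [-2.848, -1.325, 0.004]
ft_force: [-0.4, -0.4, -0.3]
grip_width: 0.442
yaw 49.92 Tz [ 0.015  0.078 -0.01 ] mean 0.027 F [1.  0.3 0.2] pos [0.5688 0.1314 0.2407] grip 0.440 q7 0.561 tau7 -0.000
```

```bash
python3 -m crank '{"dp":[[-0.06,0.05,0],[0,0,0.1],[0,0,0.1],[0,0,0.1],[0,0,0.1],[0,0,0.1],[0,0,0],[0,0,0]],"delta_rot":[[0,0,0],[0,0,0],[0,0,0],[0,0,0],[0,0,0],[0,0,0],[0,0,0],[0,0,0]]}'
python3 st.py
```

```text
time: 23.05
position: [0.5687, 0.1306, 0.2355]
tool_rot: [2.848, 1.326, 0.0]
ft_force: [0.2, 0.0, -0.8]
grip_width: 0.444
yaw 49.91 Tz [0.013 0.004 0.021] mean 0.012 F [ 0.1 -0.7 -0. ] pos [0.5687 0.1306 0.2356] grip 0.444 q7 0.562 tau7 0.000
```

```bash
python3 -m crank '{"dp":[[0,0,0.05],[0,0,0.05],[0,0,0.05],[0,0,0.05],[0,0,0],[0,0,0],[0,0,0],[0,0,0]],"delta_rot":[[0,0,0],[0,0,0],[0,0,0],[0,0,0],[0,0,0],[0,0,0],[0,0,0],[0,0,0]]}'
python3 st.py
```

```text
time: 23.95
position: [0.5687, 0.1306, 0.2336]
tool_rot: [2.848, 1.326, 0.0]
ft_force: [0.5, -0.4, -0.4]
grip_width: 0.445
yaw 49.92 Tz [ 0.013 -0.017  0.06 ] mean 0.018 F [-0.2 -0.8  0.1] pos [0.5687 0.1306 0.2336] grip 0.442 q7 0.562 tau7 0.000
```

```bash
python3 -m crank '{"dp":[[0,0,0.05],[0,0,0.05],[0,0,0],[0,0,0],[0,0,0],[0,0,0],[0,0,0],[0,0,0]],"delta_rot":[[0,0,0],[0,0,0],[0,0,0],[0,0,0],[0,0,0],[0,0,0],[0,0,0],[0,0,0]]}'
python3 st.py
```

```text
time: 24.85
position: [0.5687, 0.1306, 0.2334]
tool_rot: [2.848, 1.326, 0.001]
ft_force: [-1.4, -0.2, 6.5]
grip_width: 0.439
yaw 49.92 Tz [-0.013 -0.009 -0.006] mean -0.009 F [-2.  -0.8  5.8] pos [0.5687 0.1307 0.2334] grip 0.446 q7 0.562 tau7 0.001
```

```bash
python3 -m crank '{"dp":[[0,0,-0.07],[0,0,0],[0,0,0],[0,0,0],[0,0,0],[0,0,-1],[0,0,-3],[0,0,-4]],"delta_rot":[[0,0,0],[0,0,0],[0,0,0],[0,0,0],[0,0,0],[0,0,0],[0,0,0],[0,0,0]]}' 6.5 10
python3 -m crank '{"dp":[[0,3.5,-2],[0,3.5,-2],[0,3.5,-2],[0,0,0],[0,0,0],[0,0,0],[0,0,0],[0,0,0]],"delta_rot":[[0,0,0],[0,0,0],[0,0,0],[0,0,0],[0,0,0],[0,0,0],[0,0,0],[0,0,0]]}'
python3 - <<'E'
from bench import ctrl
from h import *
s=ctrl.get_state();print(s["position"],s["ft_force"],s["grip_width"])
o=[]
for n in("scene","side","wrist"):
    i=ctrl.camera_info(n);im=ctrl.get_image(n);cv2.imwrite(f"pics/{n}7.png",im)
    p=proj(i,[.5688,.1306,.235]).astype(int);print(n,p)
    x0=max(0,p[0]-26);y0=max(0,p[1]-26)
    o.append(cv2.resize(im[y0:y0+52,x0:x0+52],(260,260),interpolation=cv2.INTER_CUBIC))
cv2.imwrite("pics/c7.png",np.hstack(o))
E
```

```text
time: 25.75
position: [0.5677, 0.1303, 0.3129]
tool_rot: [-2.847, -1.325, 0.006]
ft_force: [0.1, 0.6, 0.6]
grip_width: 0.744
time: 26.55
position: [0.6483, 0.064, 0.3732]
tool_rot: [-2.847, -1.328, 0.001]
ft_force: [0.5, -0.4, 0.3]
grip_width: 0.744
[0.64829391 0.06399109 0.37319695] [ 0.52100605 -0.39409627  0.29211202] 0.7444021938567188
scene [358 205]
side [305 152]
wrist [322  76]
```

View pics/c7.png

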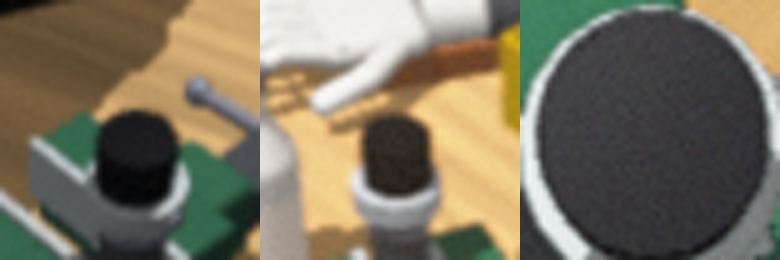

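View pics/scene7.png

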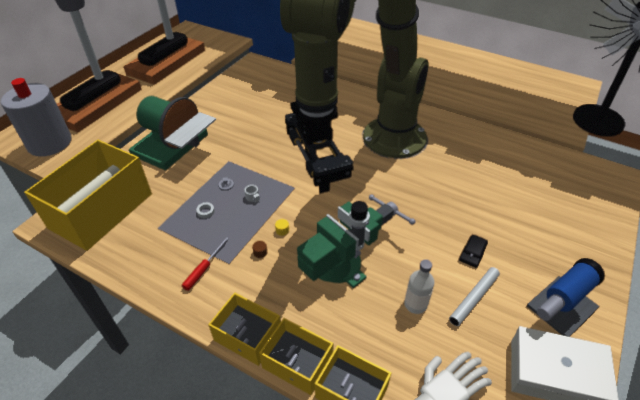

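View pics/wrist7.png

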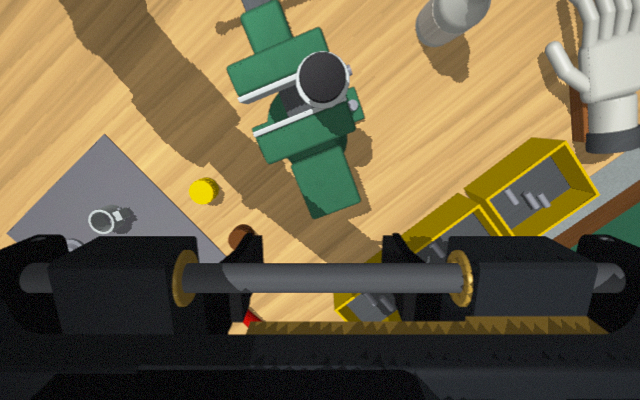

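The cap sits flat on the head. The wrist view puts its top at (322, 76), which is the predicted point for the knob axis. The fingers are clear, the other bench items look unmoved, and I'm handing in.

```bash
python3 -c "
from bench import ctrl
print(ctrl.close_job())"
```

```text
the job is handed in; nothing more can be done
None
```

The needle was wound onto its seat and backed out five clicks, and the black dust cap is on the damper's head. I handed the job in with the clock at about 27 s of the 72 s.

- **Seat:** The knob started five clicks out. At the stop the torque rose to 0.25 and then 0.35 N m, about twice the 0.12 N m of an ordinary click. I estimate the stop bore about 10 N on the seat, well under the 30 N limit.
- **Five clicks:** I let the knob settle in the fully-in click, then turned it 75° anticlockwise. It ended with almost no torque on it, and the torque partway through fitted no slip. The gripper was also back at its starting angle and height. The 1.00 mm lift is too small to read directly, so the count rests on angle and torque.
- **Cap:** I lowered it until it touched at the height expected for the head's face, with about 6 N, then let go and backed away. The last pictures show it upright and flat, with its top on the knob's axis. The other bench items look unmoved by eye in the scene picture; I did not measure them.

**Disagreement:** Two wrist views put the cap's top on the mat at 29 mm and the fixed cameras at 28 mm, against 33 mm from the text. I used the text's height for the grasp. The grip width and the contact height at placing then agreed with it.

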